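Square a copper and brass stack on the sloping board

TASK

On the jeweller's sloping squaring board, first push the loose copper plate down against the low cleat and sideways against the side fence, so that its edges lie flush along both. Then lay the brass plate flat on top of the copper, its long side along the cleat, let go of it, and push it flush against the same cleat and fence, leaving the copper plate square too. Ease the soft plates home gently: do not drop them or ram them against the fences, and leave the rest of the bench as it is.

Things in the scene. Friction and masses are not known exactly. Their poses are not given: they have to be found in the camera images.
- board: Fixed plywood board sloping 12 degrees, low side nearer the robot, surface 170 x 200 mm. Two steel fences, 14 mm thick, stand 16 mm above it: a cleat along the low side and a side fence on the left. Origin: on the surface at their inner corner, 20 mm above the bench; x up the slope, y left along the cleat, z the surface normal. Place and yaw vary.
- cleat (a point): Middle of the low cleat's inner face, at its foot: (0, -83, 0) mm in the board's frame. The face is the plane x = 0, from y = -180 to 0 mm.
- fence (a point): Middle of the side fence's inner face, at its foot: (75, 0, 0) mm in the board's frame. The face is the plane y = 0, from x = 0 to 150 mm.
- copper: Loose reddish copper plate, 64 (its x) x 90 (its y) x 6 mm thick, about 0.3 kg, lying askew on the board, clear of both fences. Origin: centre of its underside, z out of the plate. Squared, its 90 mm side lies along the cleat, origin at (32, -45, 0) mm in the board's frame. Mass and friction vary; it stays on the slope where it is left.
- brass: Loose yellow brass plate, 50 (its x) x 78 (its y) x 8 mm thick, about 0.27 kg, flat on the bench right of the board. Origin: centre of its underside, z up. Squared on the copper, its 78 mm side lies along the cleat, either end to the fence, origin at (25, -39, 6) mm in the board's frame. Mass and friction vary.
- block: Bystander: loose square steel bench block, 60 x 60 x 20 mm, on the bench to the right; it changes places with the brass plate. Origin: centre of its underside.
- spool: Bystander: upright spool of blue thread, 34 mm across, 40 mm high, on the bench beyond the board or to its right. Origin: centre of its underside.
- hammer: Bystander: small hammer 220 mm long lying on the far right of the bench. Origin: on the bench under the middle of its length.
- jar: Bystander: amber glass jar, 60 mm across, 70 mm high, at the far left of the bench. Origin: centre of its underside.
Things that resemble listed ones, but are neither listed nor needed, are in the scene too. Several things have the shape of the brass; the one meant has the colours described above. There is more than one size of the copper; the one meant has the size given above.

How it is judged:
By the outcome, as a careful person would: the job done as asked, in the order asked, and still so for the second after the job is handed in, with the robot touching nothing.
It also fails if it takes over 72 s, if anything falls off the work surface, if the arm or the gripper's body presses on something with over 40 N, if the wrist force passes 120 N, or if a joint passes its speed limit or range.

ROBOT

A 6-joint arm with a two-finger parallel gripper is mounted at the origin on the work surface. World frame = base frame: x ahead of the robot, y to its left, z up, the work surface at z = 0. Lengths are in m, angles in rad, forces in N, time in s.
With the tool pointing down it reaches from about 0.4 to 0.825 m from the base axis. Payload 7 kg.
Tool frame: the origin (TCP) lies between the finger pads; the fingertips stand 8 mm ahead of it and the grasp point (between the pads) lies 11 mm behind it (arm.finger_overhang is the distance from the TCP to the fingertips, in m); z points along the fingers, y is the line along which they close (so a half turn about z gives the same grasp; the last joint's range is limited). The gripper opens to 88 mm and grips with 3 to 60 N. Pads are 19 mm wide; open, the fingers measure 130 mm over their backs; the gripper's body (78 mm by 193 mm) begins 47 mm behind the grasp point.
Start: joints at [-0.948, 0.359, 0.012, 0, -1.224, -0.288], TCP at [0.222, -0.638, 0.235] pointing down, gripper open.
Joint ranges: [-3.07, 3.07], [-1.43, 2.12], [-1.02, 1.25], [-3.03, 1.67], [-3.05, -0], [-3.03, 3.03]. Speed limits (rad/s): [2.39, 2.39, 3.01, 3.14, 3.14, 3.14].

INTERFACE

Orientations are given as [roll, pitch, yaw] about the fixed x, y, z axes, in that order (R = Rz(yaw) Ry(pitch) Rx(roll)).
In Python, from station import arm gives the robot as it stands.
- The arm moves only by the tool move_arm, never from a script. Its argument "rows" is text: rows parted by semicolons, each of 7 numbers parted by spaces: the turn, a rotation vector about the tool's x, y, z in degrees, then the shift along the tool's x, y, z in m, then the finger opening in m, from 0 to 0.0876. A call has 1 to 8 rows; each row shifts and turns the commanded pose from where the row before left it, along the tool's axes as they then stand; what a row does not reach is not made up. A row lasts 1/8 s, in which the tool goes at most 62.5 mm and 10.7 degrees, less where a joint would pass 70% of its speed; a pose out of reach is approached as far as the arm can. A call is refused whole if a number of a shift passes 0.0625 or a number of a turn 10.7, either way. A call with a gripper value outside its range is refused whole. The fingers move at their own pace and stop on an object; "squeeze" is the grip in N (left out, the last holds). Time passes only in rows, so rows that do not move let the fingers close. It gives the time, the measured TCP pose, the force, the opening and the grip force at its end, in the units of the state.
- arm.get_state(): the state, without advancing time (a new reading comes with each control period).
- arm.grab_frame(name): name is "scene" or "top" or "wrist"; returns (picture, depth): 384x512x3 uint8, blue, green, red; 384x512 float32, m along the optical axis (not along the pixel's ray), 0 where there is no reading.
- arm.camera_model(name): a dict with "mtx" (3x3 intrinsics, pixels), "k1" (the pictures are not rectified: a ray, as slopes to the right and down, at radius r is drawn at 1 + k1 r^2 times it, then the intrinsics apply), "camera_from_world" (4x4, takes a point from world to camera coordinates); the wrist camera has in their place "mount" (4x4, takes a point from camera to tool coordinates, whose origin is the TCP and whose axes are the flange's). Camera axes: x right, y down, z forward; pixel columns grow to the right and rows downward; lengths in m; the calibration is good to about 2 mm. A picture is of the moment at which its call begins: read the wrist's pose just before it. camera_model takes no time and is no camera call.
- arm.job_done(): hands the job in; it is judged then, once.
The state is a dict: "t": time; "q": joint angles; "qd": joint speeds; "joint_efforts": joint torques, N m; "eef_pos": TCP position; "ee_rot": TCP orientation; "force": force on the tool from outside, world axes, zero at the start; "moment": the same for the moment, N m; "width": finger opening in m; "gripper_force": force on a finger pad.
Only numpy, scipy, OpenCV 4.12 (cv2) and the standard library are available. Lean on these libraries where they do the work, as an engineer would, in place of code of your own. Each camera call takes 0.05 s, during which the arm holds its last target. There are 200 camera calls.

## Working session

There is one attempt and no reset: what is moved stays moved. The work goes in short steps, Python scripts to look and compute and a tool call to move; the robot and the scene stay as the last step left them, time stands still between calls to the robot, and variables do not carry over. Pictures are saved under pics/ and viewed, at most 10 in all, crops included, and the job is handed in when it is done.

Besides the shell and the picture viewer there is one more tool, called after "Request:" as a command line: name --argument value ..., lists and objects as JSON in quotes. move_arm: Moves the arm, as the interface text tells. Its arguments: {"type":"object","properties":{"rows":{"type":"string"},"squeeze":{"type":"number"}},"required":["rows"]}

```bash
ls; mkdir -p pics
cat > h.py <<'E'
import numpy as np, cv2
from station import arm
from scipy.spatial.transform import Rotation as Ro
def grab(n):
    s=arm.get_state(); im,d=arm.grab_frame(n); m=arm.camera_model(n)
    if n=="wrist":
        T=np.eye(4);T[:3,:3]=Ro.from_euler('xyz',s['ee_rot']).as_matrix();T[:3,3]=s['eef_pos']
        W=T@np.array(m['mount'])
    else: W=np.linalg.inv(np.array(m['camera_from_world']))
    K=np.array(m['mtx']);k1=m['k1']
    v,u=np.mgrid[:384,:512]
    a=(u-K[0,2])/K[0,0];b=(v-K[1,2])/K[1,1];x,y=a.copy(),b.copy()
    for _ in range(15):
        f=1+k1*(x*x+y*y);x=a/f;y=b/f
    P=np.stack([x*d,y*d,d],-1)@W[:3,:3].T+W[:3,3]; P[d==0]=np.nan
    return im,d,P,W
E
python3 - <<'E'
from h import *
s=arm.get_state();print({k:np.round(v,3) for k,v in s.items()})
im,d,P,W=grab("top");np.savez('top.npz',im=im,P=P);print(W[:3,3])
im2,d,P2,W=grab("scene");np.savez('scene.npz',im=im2,P=P2);print(W[:3,3])
cv2.imwrite('pics/a.png',cv2.resize(im,(800,600)));cv2.imwrite('pics/b.png',cv2.resize(im2,(800,600)))
E
```

```text
pics
{'t': np.float64(0.0), 'q': array([-0.948,  0.359,  0.011, -0.   , -1.224, -0.288]), 'qd': array([-0.   , -0.   , -0.001,  0.001,  0.   ,  0.001]), 'joint_efforts': array([ 1.0000e-03, -5.8272e+01,  2.9306e+01,  6.9970e+00,  7.0000e-03,
       -0.0000e+00]), 'eef_pos': array([ 0.222, -0.637,  0.234]), 'ee_rot': array([ 3.14 , -0.   , -2.807]), 'force': array([-0.46 ,  0.034,  0.215]), 'moment': array([-0.05 , -0.029,  0.001]), 'gripper_force': np.float64(0.0), 'width': np.float64(0.088)}
[ 0.45303281 -0.01317179  0.83341174]
[1.38985803 0.17818225 0.62390493]
```

View pics/a.png

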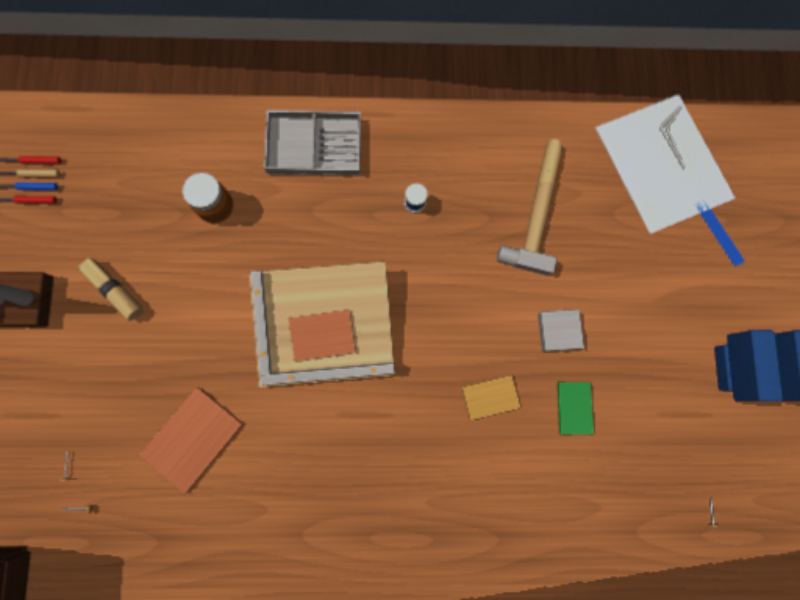

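View pics/b.png

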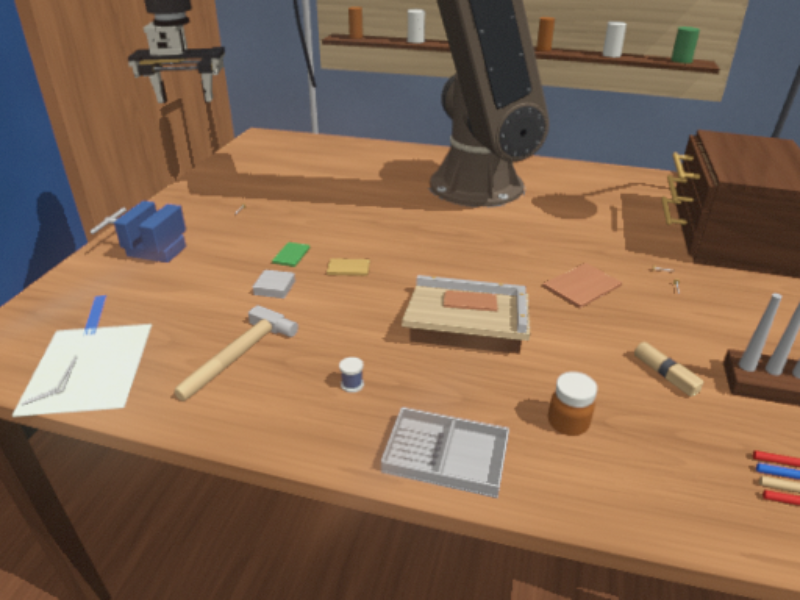

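The top view (800x600) shows two reddish plates: the one on the board at (322,335) and a larger one on the bench at (190,440). It also shows plates shaped like the brass: yellow (491,397) and green (576,408), with the steel block at (562,330). My picks are the copper at (322,335) and the brass at (491,397). The board's corner is at about (268,375).

```bash
cat > m.py <<'E'
from h import *
def rect(P,mask):
    mask=cv2.morphologyEx(mask.astype(np.uint8),cv2.MORPH_OPEN,np.ones((3,3)))
    n,l,st,_=cv2.connectedComponentsWithStats(mask); k=1+np.argmax(st[1:,4]); return l==k
z=np.load('top.npz');im,P=z['im'],z['P']
hsv=cv2.cvtColor(im,cv2.COLOR_BGR2HSV).astype(int)
def roi(a,b,c,d):
    m=np.zeros(im.shape[:2],bool);m[int(b*.64):int(d*.64),int(a*.64):int(c*.64)]=1;return m
for n,(u,v) in dict(cop=(322,335),brass=(491,397),big=(190,440),board=(370,300),cleat=(330,376),fence=(258,310),block=(562,330)).items():
    print(n,hsv[int(v*.64),int(u*.64)],P[int(v*.64),int(u*.64)].round(3))
cop=rect(P,roi(280,300,365,370)&(hsv[...,0]<10)&(hsv[...,1]>130))
br=rect(P,roi(455,365,530,425)&(P[...,2]>.004))
for n,m in(('cop',cop),('brass',br)):
    p=P[m];p=p[~np.isnan(p).any(1)]
    r=cv2.minAreaRect((p[:,:2]*1000).astype(np.float32));print(n,m.sum(),r,np.median(p[:,2]),cv2.boxPoints(r).round(0).tolist())
# board plane
bd=roi(275,275,380,360)&~cv2.dilate(cop.astype(np.uint8),np.ones((5,5))).astype(bool)&(hsv[...,2]>120)
p=P[bd];p=p[~np.isnan(p).any(1)];A=np.c_[p[:,:2],np.ones(len(p))]
for _ in range(3):
    c=np.linalg.lstsq(A,p[:,2],rcond=None)[0];e=np.abs(A@c-p[:,2]);A,p=A[e<.004],p[e<.004]
print('plane',c,'slope',np.degrees(np.arctan(np.hypot(*c[:2]))),'yaw',np.degrees(np.arctan2(c[1],c[0])))
# fences: grey, above plane
h=P[...,2]-(P[...,:2]@c[:2]+c[2])
f=roi(240,260,400,392)&(h>.010)&(h<.025)&(hsv[...,1]<70)
for n,m in(('cleat',f&roi(285,355,390,392)),('fence',f&roi(245,270,275,350))):
    q=P[m];print(n,m.sum(),np.median(h[m]));q2=(q[:,:2]).astype(np.float32)
    vx,vy,x,y=cv2.fitLine(q2,cv2.DIST_HUBER,0,.01,.01).ravel();d=np.array([vx,vy]);nn=np.array([-vy,vx]);o=(q2-[x,y])@nn
    print(d,x,y,'yaw',np.degrees(np.arctan2(vy,vx)),'width pct',np.percentile(o,[2,98]),)
a=np.full((384,512,3),0,np.uint8);vis=im.copy();vis[cop]=(255,0,0);vis[br]=(0,255,0);vis[f]=(255,0,255)
cr=np.hstack([im[160:280,150:390],vis[160:280,150:390]]);cv2.imwrite('pics/c.png',cv2.resize(cr,(800,200),interpolation=cv2.INTER_NEAREST))
E
python3 m.py
```

```text
cop [ 10 156 175] [0.545 0.074 0.034]
brass [ 18 160 185] [ 0.454 -0.178  0.006]
big [  9 156 178] [0.394 0.267 0.005]
board [ 17 104 189] [0.596 0.006 0.039]
cleat [ 13  11 161] [0.486 0.062 0.033]
fence [ 13  11 164] [0.579 0.165 0.054]
block [ 13  14 165] [ 0.555 -0.286  0.023]
cop 155 ((530.1422729492188, 96.62484741210938), (34.16860580444336, 40.967323303222656), 1.190171480178833) 0.03219428664754276 [[513.0, 117.0], [513.0, 76.0], [548.0, 77.0], [547.0, 117.0]]
brass 695 ((454.1759033203125, -178.8792724609375), (49.49039077758789, 78.08123016357422), 13.243072509765625) 0.007578438967869694 [[421.0, -147.0], [439.0, -223.0], [487.0, -211.0], [469.0, -135.0]]
plane [ 0.18752309  0.01994683 -0.07239318] slope 10.679475811845816 yaw 6.071720968113578
cleat 393 0.01345720949716056
[ 0.08957008 -0.9959805 ] 0.48907945 0.051844038 yaw -84.86112 width pct [-0.00667321  0.00676151]
fence 319 0.01529073936206704
[0.9962495  0.08652707] 0.5771031 0.16282004 yaw 4.963843 width pct [-0.00652817  0.00706997]
```

View pics/c.png

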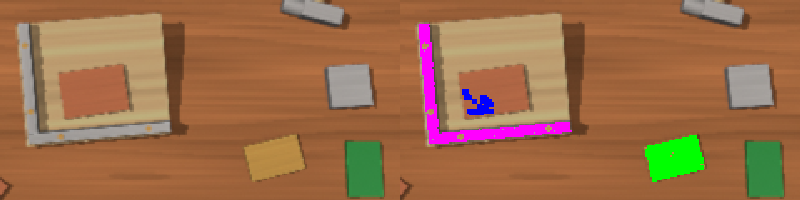

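The crop confirms the small copper plate on the board, the yellow brass, and the fence masks. The copper mask needs a wider hue range. I'll fix that and set up the board frame and a planner.

```bash
cat > plan.py <<'E'
from h import *
import json,sys
# board frame
def board(o,yaw):
    return np.array(o),(Ro.from_euler('z',yaw,degrees=True)*Ro.from_euler('y',-12,degrees=True)).as_matrix()
def B(): 
    b=json.load(open('board.json'));return board(b['o'],b['yaw'])
def toolR(Rb,a):  # tool z = -board normal, tool x along board dir at angle a (deg)
    return Rb@Ro.from_euler('z',a,degrees=True).as_matrix()@np.diag([1,-1,-1.])
def rows(p1,R1,n,w,start=None):
    s=arm.get_state();p0=np.array(s['eef_pos']);R0=Ro.from_euler('xyz',s['ee_rot'])
    if start is not None:p0,R0=start
    rv=(R0.inv()*Ro.from_matrix(R1)).as_rotvec();st=(np.array(p1)-p0)/n;R=R0;out=[]
    for i in range(n):
        t=R.inv().apply(st);r=np.degrees(rv/n)
        out.append(' '.join('%.1f'%x for x in r)+' '+' '.join('%.4f'%x for x in t)+' %g'%w);R=R*Ro.from_rotvec(rv/n)
    print('; '.join(out));print('tot deg',np.degrees(rv).round(1),'mm/row',(np.linalg.norm(st)*1000).round(1))
    return np.array(p1),Ro.from_matrix(R1)
def state():
    s=arm.get_state();o,Rb=B();p=np.array(s['eef_pos']);R=Ro.from_euler('xyz',s['ee_rot']).as_matrix()
    tip=p+R[:,2]*.008
    print('t %.2f'%s['t'],'tip in board mm',((tip-o)@Rb*1000).round(1),'tool x,z in board',(Rb.T@R[:,0]).round(3),(Rb.T@R[:,2]).round(3),'F board',(np.array(s['force'])@Rb).round(1),'w',s['width'])
E
python3 - <<'E'
from plan import *
z=np.load('top.npz');im,P=z['im'],z['P']
yaw=4.95;u=np.radians(yaw);ex=np.array([np.cos(u),np.sin(u)]);ey=np.array([-np.sin(u),np.cos(u)])
cx=np.array([.48908,.05184])@ex+.007*np.cos(np.radians(12))+.016*np.sin(np.radians(12))
fy=np.array([.5771,.16282])@ey-.007
o=[*(cx*ex+fy*ey),.020];print('o',o)
json.dump(dict(o=list(map(float,o)),yaw=yaw),open('board.json','w'))
o,Rb=B();L=(P-o)@Rb
hsv=cv2.cvtColor(im,cv2.COLOR_BGR2HSV).astype(int)
m=(hsv[...,0]<=13)&(hsv[...,1]>130)&(L[...,0]>.005)&(L[...,0]<.16)&(L[...,1]<-.005)&(L[...,1]>-.17)&(abs(L[...,2])<.03)
m=cv2.morphologyEx(m.astype(np.uint8),cv2.MORPH_OPEN,np.ones((3,3)))>0
q=L[m][:,:2];r=cv2.minAreaRect((q*1000).astype(np.float32));print(m.sum(),r,cv2.boxPoints(r).round(0).tolist(),'z',np.median(L[m][:,2]))
print(arm.camera_model('wrist')['mount'])
tgt=o+Rb@[.055,-.075,.25]
st=rows(tgt,toolR(Rb,180),16,.04)
E
```

```text
o [np.float64(0.4909346738269633), np.float64(0.14833106888867098), 0.02]
1070 ((48.883575439453125, -77.42039489746094), (63.45819854736328, 90.67467498779297), 3.581697702407837) [[14.0, -34.0], [20.0, -125.0], [83.0, -121.0], [78.0, -30.0]] z 0.005569271175981335
[[-2.57876718e-04 -9.58978211e-01 -2.83479671e-01  7.65998297e-02]
 [ 9.99999967e-01 -2.51653683e-04 -5.83685997e-05  7.99615375e-04]
 [-1.53644878e-05 -2.83479676e-01  9.58978244e-01 -1.48934279e-01]
 [ 0.00000000e+00  0.00000000e+00  0.00000000e+00  1.00000000e+00]]
0.1 -0.7 0.9 -0.0310 0.0363 -0.0026 0.04; 0.1 -0.7 0.9 -0.0304 0.0367 -0.0023 0.04; 0.1 -0.7 0.9 -0.0299 0.0372 -0.0019 0.04; 0.1 -0.7 0.9 -0.0293 0.0377 -0.0016 0.04; 0.1 -0.7 0.9 -0.0288 0.0381 -0.0013 0.04; 0.1 -0.7 0.9 -0.0282 0.0385 -0.0010 0.04; 0.1 -0.7 0.9 -0.0276 0.0390 -0.0007 0.04; 0.1 -0.7 0.9 -0.0270 0.0394 -0.0004 0.04; 0.1 -0.7 0.9 -0.0264 0.0398 -0.0001 0.04; 0.1 -0.7 0.9 -0.0258 0.0402 0.0002 0.04; 0.1 -0.7 0.9 -0.0252 0.0406 0.0004 0.04; 0.1 -0.7 0.9 -0.0245 0.0410 0.0007 0.04; 0.1 -0.7 0.9 -0.0239 0.0414 0.0009 0.04; 0.1 -0.7 0.9 -0.0232 0.0417 0.0012 0.04; 0.1 -0.7 0.9 -0.0226 0.0421 0.0014 0.04; 0.1 -0.7 0.9 -0.0219 0.0424 0.0016 0.04
tot deg [  1.6 -12.   14.2] mm/row 47.8
```

Request:
move_arm --rows "0.1 -0.7 0.9 -0.031 0.036 -0.0026 0.04; 0.1 -0.7 0.9 -0.030 0.037 -0.002 0.04; 0.1 -0.7 0.9 -0.030 0.037 -0.002 0.04; 0.1 -0.7 0.9 -0.029 0.038 -0.0015 0.04; 0.1 -0.7 0.9 -0.029 0.038 -0.001 0.04; 0.1 -0.7 0.9 -0.028 0.0385 -0.001 0.04; 0.1 -0.7 0.9 -0.028 0.039 -0.0005 0.04; 0.1 -0.7 0.9 -0.027 0.039 0 0.04"

```text
t: 1.1
eef_pos: [0.3609, -0.2811, 0.2535]
ee_rot: [-3.134, 0.099, -2.933]
force: [1.4, -0.5, -0.0]
width: 0.0396
gripper_force: 0.0
```

Request:
move_arm --rows "0.1 -0.7 0.9 -0.0264 0.04 0 0.04; 0.1 -0.7 0.9 -0.026 0.04 0 0.04; 0.1 -0.7 0.9 -0.025 0.0405 0.0005 0.04; 0.1 -0.7 0.9 -0.0245 0.041 0.0005 0.04; 0.1 -0.7 0.9 -0.024 0.041 0.001 0.04; 0.1 -0.7 0.9 -0.023 0.042 0.001 0.04; 0.1 -0.7 0.9 -0.0225 0.042 0.0015 0.04; 0.1 -0.7 0.9 -0.022 0.0425 0.0015 0.04"

```text
t: 2.1
eef_pos: [0.5008, 0.0739, 0.2723]
ee_rot: [-3.139, 0.197, -3.059]
force: [0.8, -1.1, -0.5]
width: 0.0401
gripper_force: 0.0
```

Run:
```python
from plan import *
state()
im,d,P,W=grab("wrist");np.savez('w1.npz',im=im,P=P)
o,Rb=B();L=(P-o)@Rb
hsv=cv2.cvtColor(im,cv2.COLOR_BGR2HSV).astype(int)
m=(hsv[...,0]<=13)&(hsv[...,1]>130)&(L[...,0]>.005)&(L[...,0]<.16)&(L[...,1]<-.005)&(L[...,1]>-.17)&(abs(L[...,2])<.03)
m=cv2.morphologyEx(m.astype(np.uint8),cv2.MORPH_OPEN,np.ones((5,5)))>0
r=cv2.minAreaRect((L[m][:,:2]*1000).astype(np.float32));print(m.sum(),r,cv2.boxPoints(r).round(0).tolist(),'z',np.median(L[m][:,2]))
f=(hsv[...,1]<60)&(L[...,2]>.010)&(L[...,2]<.022)
for n,k in(('cleat',f&(L[...,1]<-.02)&(L[...,1]>-.16)&(abs(L[...,0])<.03)),('fence',f&(L[...,0]>.02)&(L[...,0]<.14)&(abs(L[...,1])<.03))):
    q=L[k][:,:2]*1000
    if len(q)<20: print(n,len(q));continue
    i=0 if n=='cleat' else 1; 
    # inner edge per bin
    b=np.round(q[:,1-i]/5);xs=[];ys=[]
    for t in np.unique(b):
        s=q[b==t]
        if len(s)>8: xs.append(t*5);ys.append(np.percentile(s[:,i],98 if i==0 else 2))
    print(n,np.polyfit(xs,ys,1),'at',min(xs),max(xs),np.median(L[k][:,2]),np.percentile(q[:,i],[2,98]))
pl=(hsv[...,1]<130)&(hsv[...,1]>80)&(abs(L[...,2])<.008)&(L[...,0]>.01)&(L[...,0]<.16)&(L[...,1]<-.01)&(L[...,1]>-.18)
q=L[pl];print('surface',np.linalg.lstsq(np.c_[q[:,:2],np.ones(len(q))],q[:,2],rcond=None)[0])
cv2.imwrite('pics/d.png',im)
```

```text
t 2.10 tip in board mm [ 55.7 -75.  238.1] tool x,z in board [-1.     0.003  0.012] [-0.012 -0.004 -1.   ] F board [ 0.6 -1.2 -0.6] w 0.04007661584072454
3011 ((49.59615707397461, -76.52023315429688), (63.42054748535156, 90.82437896728516), 3.479423761367798) [[15.0, -33.0], [21.0, -124.0], [84.0, -120.0], [78.0, -29.0]] z 0.004731011530981708
cleat [-0.00677315 -0.77913402] at -160.0 -20.0 0.014593183602249989 [-13.1682322    0.37885637]
fence [2.12442840e-03 2.80445698e+00] at 20.0 135.0 0.01466158066048821 [ 2.85985098 16.12623991]
surface [ 0.00038215  0.00105616 -0.00114542]
```

View pics/d.png

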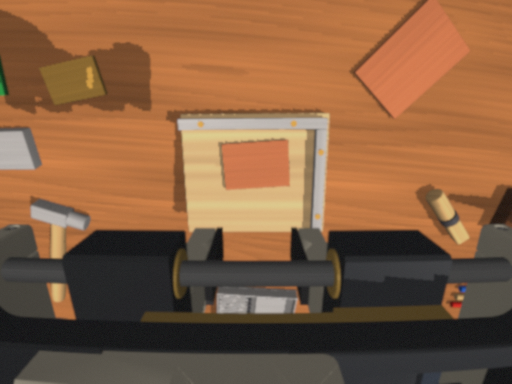

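The wrist view shows the copper at about (257,165) px. The cleat runs along the top at row 123 and the side fence is at column 320. The fit agrees with the top view to about 1 mm: copper at (49.6,-76.5) mm, yawed +3.5°. Next I lower the fingers uphill of the copper.

Request:
move_arm --rows "0 0 0 -0.008 0 0.0375 0.04; 0 0 0 -0.008 0 0.0375 0.04; 0 0 0 -0.008 0 0.0375 0.04; 0 0 0 -0.008 0 0.0375 0.04; 0 0 0 -0.008 0 0.0375 0.04; 0 0 0 -0.008 0 0.0375 0.04; 0 0.5 0 0 0 0.006 0.04; 0 0 0 0 0 0.004 0.04"

```text
t: 3.15
eef_pos: [0.5936, 0.0793, 0.0515]
ee_rot: [-3.138, 0.188, -3.059]
force: [0.4, 0.5, 1.2]
width: 0.0399
gripper_force: 0.0
```

```bash
python3 -c "
from plan import *
state()"
```

```text
t 3.15 tip in board mm [100.6 -77.7   2.7] tool x,z in board [-1.     0.003  0.022] [-0.022 -0.004 -1.   ] F board [0.6 0.4 1.1] w 0.03985930056915585
```

Request:
move_arm --rows "0 -1.2 0 0.003 0 0 0.04; 0 0 0 0.003 0 0 0.04; 0 0 0 0.003 0 0 0.04; 0 0 0 0.003 0 0 0.04; 0 0 0 0.003 0 0 0.04; 0 0 0 0.003 0 0 0.04; 0 0 0 0.002 0 0 0.04; 0 0 0 0.001 0 0 0.04"

```text
t: 4.15
eef_pos: [0.5748, 0.0787, 0.0483]
ee_rot: [-3.14, 0.213, -3.058]
force: [3.7, -0.7, 6.4]
width: 0.0398
gripper_force: 3.3
```

```bash
cat > cop.py <<'E'
from plan import *
import sys
def plates(cam):
    state()
    im,d,P,W=grab(cam)
    o,Rb=B();L=(P-o)@Rb
    hsv=cv2.cvtColor(im,cv2.COLOR_BGR2HSV).astype(int)
    reg=(L[...,0]>-.005)&(L[...,0]<.16)&(L[...,1]<.008)&(L[...,1]>-.17)&(L[...,2]>-.006)&(L[...,2]<.03)
    for n,m in(('cop',reg&(hsv[...,0]<=13)&(hsv[...,1]>130)),('brass',reg&(hsv[...,0]>=15)&(hsv[...,0]<=22)&(hsv[...,1]>140))):
        m=cv2.morphologyEx(m.astype(np.uint8),cv2.MORPH_OPEN,np.ones((3,3)))>0
        if m.sum()<60: print(n,m.sum());continue
        r=cv2.minAreaRect((L[m][:,:2]*1000).astype(np.float32));print(n,m.sum(),np.round(r[0],1),np.round(r[1],1),round(r[2],1),cv2.boxPoints(r).round(0).tolist(),'z',np.median(L[m][:,2]).round(4))
    return im
if __name__=='__main__': plates(sys.argv[1])
E
python3 cop.py wrist
```

```text
t 4.15 tip in board mm [ 81.8 -76.6   3.6] tool x,z in board [-1.     0.003 -0.003] [ 0.003 -0.002 -1.   ] F board [ 4.9 -1.   5.5] w 0.03982056927407911
cop 18001 [ 39.8 -73.1] [65.9 92.7] 1.8 [[5.0, -28.0], [8.0, -120.0], [74.0, -118.0], [71.0, -26.0]] z 0.0046
brass 103 [  0.5 -67.8] [161.9  29.1] 77.1 [[-32.0, -143.0], [-3.0, -150.0], [33.0, 8.0], [4.0, 14.0]] z 0.0159
```

Request:
move_arm --rows "0 0 0 0.001 0 -0.001 0.04; 0 0 0 0.001 0 0 0.04; 0 0 0 0.001 0 0 0.04; 0 0 0 0.001 0 0 0.04"

```text
t: 4.7
eef_pos: [0.5692, 0.0774, 0.0473]
ee_rot: [-3.139, 0.21, -3.058]
force: [3.3, 0.3, 4.2]
width: 0.0398
gripper_force: 2.2
```

```bash
python3 cop.py wrist
```

```text
t 4.70 tip in board mm [ 76.  -77.4   3.7] tool x,z in board [-1.     0.003 -0.   ] [ 0.    -0.004 -1.   ] F board [ 4.1 -0.   3.4] w 0.03979608590981248
cop 17944 [ 35.1 -73.8] [93.6 65.8] 89.8 [[2.0, -121.0], [68.0, -121.0], [68.0, -27.0], [2.0, -27.0]] z 0.0047
brass 75 [ -3.9 -87.6] [124.6   1.9] 89.9 [[-5.0, -150.0], [-3.0, -150.0], [-3.0, -25.0], [-5.0, -25.0]] z 0.0158
```

Request:
move_arm --rows "0 0 0 0.0007 0 -0.001 0.04; 0 0 0 0.0007 0 0 0.04; 0 0 0 0.0007 0 0 0.04"

```text
t: 5.12
eef_pos: [0.5674, 0.0775, 0.0478]
ee_rot: [-3.139, 0.21, -3.058]
force: [7.6, 0.4, 0.2]
width: 0.0399
gripper_force: 3.5
```

Request:
move_arm --rows "0 0 0 0.0007 0 0 0.04; 0 0 0 0.0007 0 0 0.04"

```text
t: 5.38
eef_pos: [0.5671, 0.0777, 0.0482]
ee_rot: [-3.139, 0.212, -3.058]
force: [10.7, -2.6, 0.5]
width: 0.0402
gripper_force: 5.2
```

```bash
python3 cop.py wrist
```

```text
t 5.38 tip in board mm [ 74.1 -76.9   5.1] tool x,z in board [-1.     0.003 -0.003] [ 0.003 -0.003 -1.   ] F board [10.3 -3.6 -1.7] w 0.04020216973044588
cop 17586 [ 34.5 -73.6] [93.5 66.1] 89.9 [[1.0, -120.0], [68.0, -120.0], [68.0, -27.0], [1.0, -27.0]] z 0.0051
brass 74 [ -3.8 -88. ] [124.9   2. ] 89.9 [[-5.0, -150.0], [-3.0, -150.0], [-3.0, -26.0], [-5.0, -26.0]] z 0.0159
```

Run:
```python
from plan import *
print(arm.get_state()['q'].round(2) if hasattr(arm.get_state()['q'],'round') else arm.get_state()['q'], arm.finger_overhang)
o,Rb=B()
R=toolR(Rb,180)
s=arm.get_state();p0=np.array(s['eef_pos'])
pt=lambda x,y,z: o+Rb@(np.array([x,y,z+8])/1000)
c=(p0+Rb@[.008,0,0],Ro.from_matrix(R))
c=rows(pt(85,-85,45),R,2,0.0,c)
for a in(90,270):
  print(a);e=rows(pt(34,-148,30),toolR(Rb,a),10,0.0,c)
```

```text
[ 0.53  0.29 -0.72  0.25 -0.39 -2.24] 0.008
0.0 0.0 0.0 -0.0014 -0.0040 -0.0199 0; 0.0 0.0 0.0 -0.0014 -0.0040 -0.0199 0
tot deg [0. 0. 0.] mm/row 20.4
90
0.0 0.0 9.0 0.0051 -0.0063 0.0015 0; 0.0 0.0 9.0 0.0041 -0.0070 0.0015 0; 0.0 0.0 9.0 0.0029 -0.0076 0.0015 0; 0.0 0.0 9.0 0.0017 -0.0079 0.0015 0; 0.0 0.0 9.0 0.0004 -0.0081 0.0015 0; 0.0 0.0 9.0 -0.0008 -0.0081 0.0015 0; 0.0 0.0 9.0 -0.0021 -0.0078 0.0015 0; 0.0 0.0 9.0 -0.0033 -0.0074 0.0015 0; 0.0 0.0 9.0 -0.0044 -0.0068 0.0015 0; 0.0 0.0 9.0 -0.0054 -0.0060 0.0015 0
tot deg [ 0.  0. 90.] mm/row 8.2
270
-0.0 0.0 -9.0 0.0051 -0.0063 0.0015 0; -0.0 0.0 -9.0 0.0060 -0.0054 0.0015 0; -0.0 0.0 -9.0 0.0068 -0.0044 0.0015 0; -0.0 0.0 -9.0 0.0074 -0.0033 0.0015 0; -0.0 0.0 -9.0 0.0078 -0.0021 0.0015 0; -0.0 0.0 -9.0 0.0081 -0.0008 0.0015 0; -0.0 0.0 -9.0 0.0081 0.0004 0.0015 0; -0.0 0.0 -9.0 0.0079 0.0017 0.0015 0; -0.0 0.0 -9.0 0.0076 0.0029 0.0015 0; -0.0 0.0 -9.0 0.0070 0.0041 0.0015 0
tot deg [ -0.   0. -90.] mm/row 8.2
```

Request:
move_arm --rows "0 0 0 -0.01 0 0 0.04; 0 0 0 -0.001 -0.004 -0.02 0.03; 0 0 0 -0.001 -0.004 -0.02 0.01; 0 0 -9 0.005 -0.006 0.0015 0.01; 0 0 -9 0.006 -0.005 0.0015 0.01; 0 0 -9 0.007 -0.0045 0.0015 0.01; 0 0 -9 0.0075 -0.0035 0.0015 0.01; 0 0 -9 0.008 -0.002 0.0015 0.01"

```text
t: 6.42
eef_pos: [0.5467, 0.0353, 0.0753]
ee_rot: [-2.991, 0.141, -2.258]
force: [0.1, 0.3, -0.7]
width: 0.0101
gripper_force: 0.0
```

Request:
move_arm --rows "0 0 -9 0.008 -0.001 0.0015 0.01; 0 0 -9 0.008 0.0005 0.0015 0.01; 0 0 -9 0.008 0.0015 0.0015 0.01; 0 0 -9 0.0075 0.003 0.0015 0.01; 0 0 -9 0.007 0.004 0.0015 0.01"

```text
t: 7.05
eef_pos: [0.5263, 0.002, 0.0629]
ee_rot: [-2.936, -0.005, -1.484]
force: [0.2, -1.1, 0.0]
width: 0.01
gripper_force: 0.0
```

Run:
```python
from cop import *
plates('wrist')
o,Rb=B()
rows(o+Rb@(np.array([33,-140,13.6])/1000),toolR(Rb,270),4,.01)
```

```text
t 7.05 tip in board mm [  31.  -148.9   29.2] tool x,z in board [ 0.001 -1.     0.005] [-0.004 -0.005 -1.   ] F board [ 0.1 -1.1  0. ] w 0.009959301935371862
cop 662 [ 30.4 -89.4] [23.5 27.9] 89.9 [[16.0, -101.0], [44.0, -101.0], [44.0, -78.0], [16.0, -78.0]] z 0.0046
brass 0
0.1 -0.1 0.1 -0.0024 -0.0008 0.0058 0.01; 0.1 -0.1 0.1 -0.0024 -0.0008 0.0058 0.01; 0.1 -0.1 0.1 -0.0024 -0.0008 0.0058 0.01; 0.1 -0.1 0.1 -0.0024 -0.0008 0.0059 0.01
tot deg [ 0.3 -0.3  0.5] mm/row 6.4
```

Request:
move_arm --rows "0 0 0 0 -0.001 0.008 0.01; 0 0 0 0 -0.001 0.008 0.01; 0 0 0 -0.004 0 0.007 0.01; 0 0 0 -0.004 0 0 0.01; 0 0 0 -0.004 0 0 0.01; 0 0 0 -0.004 0 0 0.01; 0 0 0 -0.004 0 0 0.01; 0 0 0 -0.004 0 0 0.01"

```text
t: 8.1
eef_pos: [0.5326, 0.0278, 0.0419]
ee_rot: [-2.932, -0.003, -1.488]
force: [0.1, 0.5, 0.9]
width: 0.0102
gripper_force: 0.0
```

```bash
python3 -c "
from plan import *
state()"
```

```text
t 8.10 tip in board mm [  35.  -123.8    7. ] tool x,z in board [-0.003 -1.     0.004] [ 0.    -0.004 -1.   ] F board [0.4 0.4 0.9] w 0.01023888630844753
```

Run:
```python
from cop import *
im=plates('wrist');im2=plates('top')
cv2.imwrite('pics/e.png',np.hstack([im,cv2.resize(im2[160:260,140:273],(288,216)).repeat(1,0) if 0 else cv2.resize(im2[150:270,140:230],(288,384))]))
```

```text
t 8.10 tip in board mm [  35.  -123.8    7. ] tool x,z in board [-0.003 -1.     0.004] [ 0.    -0.004 -1.   ] F board [0.4 0.4 0.9] w 0.01023888630844753
cop 938 [ 34.6 -99.4] [57.5 24.6] 89.5 [[22.0, -128.0], [47.0, -128.0], [47.0, -71.0], [23.0, -70.0]] z 0.0046
brass 28
t 8.15 tip in board mm [  35.1 -123.5    6.9] tool x,z in board [-0.003 -1.     0.004] [ 0.    -0.004 -1.   ] F board [-0.   2.   0.2] w 0.009725991932395307
cop 112 [ 51.6 -47.1] [23.5 34.6] 3.4 [[39.0, -31.0], [41.0, -65.0], [64.0, -64.0], [62.0, -29.0]] z 0.0057
brass 0
```

View pics/e.png

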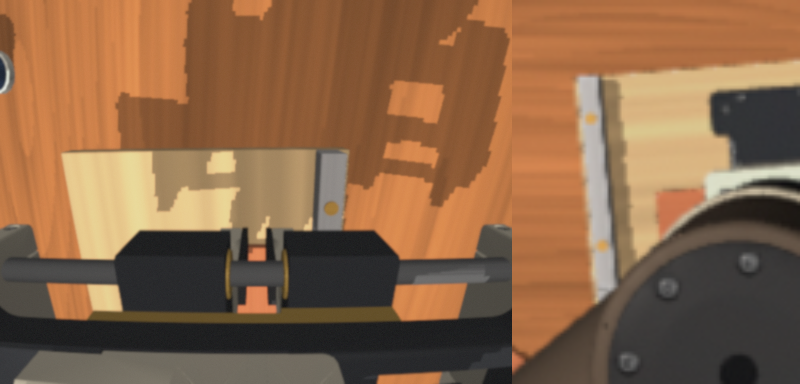

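The fingertips at z=7 sit just above the copper, which shows between them at about (257,270) px. So the surface is at about z=-1 in my frame. I'll back off, lower and push again.

Request:
move_arm --rows "0 0 0 0.008 0 -0.001 0.01; 0 0 0 0.008 0 0 0.01; 0 0 0 0 0.002 0.004 0.01; 0 0 0 0 0 0.003 0.01; 0 0 0 0 0 0 0.01"

```text
t: 8.82
eef_pos: [0.5329, 0.0112, 0.035]
ee_rot: [-2.933, -0.003, -1.488]
force: [-0.1, -0.1, -0.1]
width: 0.0096
gripper_force: 0.0
```

```bash
python3 cop.py wrist
```

```text
t 8.82 tip in board mm [  32.5 -140.3    0.5] tool x,z in board [-0.003 -1.     0.004] [-0.001 -0.004 -1.   ] F board [-0.2 -0.1 -0.1] w 0.00964838333920186
cop 660 [  32.2 -102.2] [19.8 23.6] 89.6 [[20.0, -112.0], [44.0, -112.0], [44.0, -92.0], [20.0, -92.0]] z 0.0046
brass 0
```

Request:
move_arm --rows "0 0 0 -0.003 0 0 0.01; 0 0 0 -0.003 0 0 0.01; 0 0 0 -0.003 0 0 0.01; 0 0 0 -0.003 0 0 0.01; 0 0 0 -0.003 0 0 0.01"

```text
t: 9.5
eef_pos: [0.5319, 0.0263, 0.0355]
ee_rot: [-2.933, -0.003, -1.489]
force: [1.3, -4.2, 0.4]
width: 0.01
gripper_force: 2.1
```

```bash
python3 -c "
from plan import *
state()"
```

```text
t 9.50 tip in board mm [  32.9 -125.2    0.9] tool x,z in board [-0.004 -1.     0.004] [-0.    -0.004 -1.   ] F board [ 1.  -4.3  0.2] w 0.009994200160425711
```

Request:
move_arm --rows "0 0 0 -0.003 0 0 0.01; 0 0 0 -0.003 0 0 0.01; 0 0 0 -0.003 0 0 0.01; 0 0 0 -0.003 0 0 0.01; 0 0 0 -0.003 0 0 0.01; 0 0 0 -0.003 0 0 0.01; 0 0 0 -0.002 0 0 0.01; 0 0 0 -0.001 0 0 0.01"

```text
t: 10.5
eef_pos: [0.53, 0.0471, 0.0354]
ee_rot: [-2.933, -0.003, -1.489]
force: [2.3, -5.7, 2.5]
width: 0.0099
gripper_force: 2.9
```

```bash
python3 -c "
from plan import *
state()"
```

```text
t 10.50 tip in board mm [  32.8 -104.2    0.8] tool x,z in board [-0.003 -1.     0.004] [-0.001 -0.004 -1.   ] F board [ 2.3 -5.9  2.1] w 0.009867108807405931
```

Request:
move_arm --rows "0 0 0 -0.001 0 -0.0003 0.01; 0 0 0 -0.001 0 0 0.01; 0 0 0 -0.001 0 0 0.01; 0 0 0 -0.0007 0 0 0.01; 0 0 0 -0.0007 0 0 0.01"

```text
t: 11.12
eef_pos: [0.5296, 0.0516, 0.0356]
ee_rot: [-2.933, -0.003, -1.488]
force: [1.1, -2.8, -0.4]
width: 0.0099
gripper_force: 1.3
```

```bash
python3 -c "
from plan import *
state()"
```

```text
t 11.12 tip in board mm [ 32.8 -99.7   0.9] tool x,z in board [-0.003 -1.     0.004] [-0.001 -0.004 -1.   ] F board [ 0.8 -2.8 -0.5] w 0.009850844333127226
```

Request:
move_arm --rows "0 0 0 -0.0007 0 0 0.01; 0 0 0 -0.0007 0 0 0.01; 0 0 0 -0.0007 0 0 0.01; 0 0 0 -0.0007 0 0 0.01"

```text
t: 11.62
eef_pos: [0.5293, 0.0529, 0.0356]
ee_rot: [-2.934, -0.005, -1.49]
force: [9.8, -17.4, -2.1]
width: 0.0097
gripper_force: 8.5
```

```bash
python3 -c "
from plan import *
state()"
```

```text
t 11.62 tip in board mm [ 32.5 -98.4   1. ] tool x,z in board [-0.005 -1.     0.006] [-0.002 -0.006 -1.   ] F board [  7.6 -18.2  -3.8] w 0.009691156789412627
```

Request:
move_arm --rows "0 0 0 0.008 0 0 0.01; 0 0 0 0.002 -0.005 -0.02 0.01; 0 0 0 0.002 -0.01 -0.03 0.01; 0 0 0 0.002 -0.012 -0.03 0.01; 0 0 0 0.002 -0.012 -0.03 0.01; 0 0 0 0 -0.012 -0.02 0.01; 0 0 0 0 -0.012 0 0.01; 0 0 0 0 0 0 0.01"

```text
t: 12.62
eef_pos: [0.5659, 0.042, 0.1754]
ee_rot: [-2.932, -0.003, -1.489]
force: [-0.7, 0.3, -1.1]
width: 0.0098
gripper_force: 0.0
```

Run:
```python
from cop import *
im=plates('wrist');cv2.imwrite('pics/f.png',cv2.resize(im[120:384,100:500],(800,528)))
plates('top')
```

```text
t 12.62 tip in board mm [  96.4 -112.4  130.4] tool x,z in board [-0.004 -1.     0.004] [-0.    -0.004 -1.   ] F board [-0.9  0.4 -0.9] w 0.009826264444672335
cop 1196 [ 32.7 -76.1] [63.7 22.8] 0.1 [[1.0, -65.0], [1.0, -88.0], [65.0, -87.0], [65.0, -65.0]] z 0.0046
brass 0
t 12.68 tip in board mm [  95.4 -112.7  130. ] tool x,z in board [-0.004 -1.     0.004] [-0.002 -0.004 -1.   ] F board [-0.5  0.2  0.4] w 0.009586974032618696
cop 0
brass 0
```

View pics/f.png

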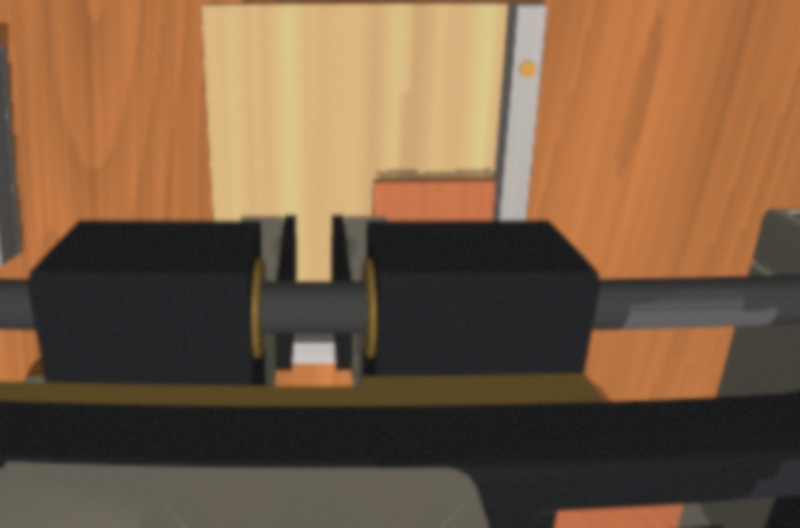

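The picture shows the copper's right edge at row 180 and its low edge meeting the cleat face at column 497, square. I'll finish with a gentle confirming push onto the cleat using the finger side.

Request:
move_arm --rows "0 0 0 -0.016 -0.002 0.02 0.01; 0 0 0 -0.016 -0.002 0.03 0.01; 0 0 0 -0.016 -0.001 0.03 0.01; 0 0 0 -0.016 0 0.03 0.01; 0 0 0 0 0 0.014 0.01; 0 0 0 0 0 0.005 0.01; 0 0 0 0 0.002 0 0.01; 0 0 0 0 0.002 0 0.01"

```text
t: 13.72
eef_pos: [0.588, 0.1073, 0.0507]
ee_rot: [-2.931, -0.002, -1.489]
force: [-0.3, -0.7, -0.0]
width: 0.0103
gripper_force: 0.0
```

```bash
python3 -c "
from plan import *
state()"
```

```text
t 13.72 tip in board mm [ 97.6 -49.3   2.7] tool x,z in board [-0.004 -1.     0.003] [ 0.001 -0.003 -1.   ] F board [-0.3 -0.7  0. ] w 0.010275503797742488
```

Request:
move_arm --rows "0 0 0 0 0.002 0.0015 0.01; 0 0 0 0 0.002 0 0.01; 0 0 0 0 0.001 0 0.01; 0 0 0 0 0.001 0 0.01; 0 0 0 0 0.001 0 0.01; 0 0 0 0 0.001 0 0.01"

```text
t: 14.48
eef_pos: [0.5803, 0.1068, 0.0466]
ee_rot: [-2.932, -0.003, -1.488]
force: [-0.5, 0.7, -0.8]
width: 0.0098
gripper_force: 0.0
```

```bash
python3 -c "
from plan import *
state()"
```

```text
t 14.47 tip in board mm [ 89.1 -49.1   0.3] tool x,z in board [-0.003 -1.     0.004] [-0.    -0.004 -1.   ] F board [-0.6  0.7 -0.7] w 0.009750867031271484
```

Request:
move_arm --rows "0 0 0 0 0.001 0 0.01; 0 0 0 0 0.001 0 0.01; 0 0 0 0 0.001 0 0.01; 0 0 0 0 0.001 0 0.01; 0 0 0 0 0.001 0 0.01; 0 0 0 0 0.001 0 0.01"

```text
t: 15.22
eef_pos: [0.5764, 0.1072, 0.0464]
ee_rot: [-2.929, -0.002, -1.488]
force: [10.5, -4.0, -1.2]
width: 0.01
gripper_force: 4.0
```

```bash
python3 -c "
from plan import *
state()"
```

```text
t 15.22 tip in board mm [ 85.3 -48.4   0.9] tool x,z in board [-0.003 -1.     0.002] [ 0.003 -0.003 -1.   ] F board [ 9.6 -4.9 -3.2] w 0.009977160092128378
```

Run:
```python
from plan import *
s=arm.get_state();o,Rb=B();p=np.array(s['eef_pos']);R=Ro.from_euler('xyz',s['ee_rot'])
p1=p+Rb@[.010,0,0];p2=p1+Rb@[.004,-.01,.05]
c=(p2,R);Rv=Ro.from_euler('xyz',[180,0,-76.7],degrees=True).as_matrix()
rows([.454,-.179,.13],Rv,10,.066,c)
```

```text
-1.2 -0.1 -0.8 0.0265 0.0139 -0.0062 0.066; -1.2 -0.1 -0.8 0.0263 0.0144 -0.0059 0.066; -1.2 -0.1 -0.8 0.0261 0.0149 -0.0057 0.066; -1.2 -0.1 -0.8 0.0258 0.0154 -0.0054 0.066; -1.2 -0.1 -0.8 0.0256 0.0159 -0.0051 0.066; -1.2 -0.1 -0.8 0.0253 0.0164 -0.0048 0.066; -1.2 -0.1 -0.8 0.0251 0.0169 -0.0045 0.066; -1.2 -0.1 -0.8 0.0248 0.0174 -0.0042 0.066; -1.2 -0.1 -0.8 0.0245 0.0178 -0.0039 0.066; -1.2 -0.1 -0.8 0.0243 0.0182 -0.0035 0.066
tot deg [-12.1  -1.   -8.5] mm/row 30.6
```

Request:
move_arm --rows "0 0 0 0 -0.01 0 0.01; 0 0 0 0.005 -0.002 -0.025 0.01; 0 0 0 0.005 -0.002 -0.025 0.03; -1.2 -0.1 -0.8 0.0265 0.014 -0.006 0.066; -1.2 -0.1 -0.8 0.0265 0.0145 -0.006 0.066; -1.2 -0.1 -0.8 0.026 0.015 -0.0055 0.066; -1.2 -0.1 -0.8 0.026 0.0155 -0.0055 0.066; -1.2 -0.1 -0.8 0.0255 0.016 -0.005 0.066"

```text
t: 16.23
eef_pos: [0.5142, -0.0422, 0.1132]
ee_rot: [-3.039, -0.005, -1.418]
force: [0.4, -1.1, 0.1]
width: 0.0629
gripper_force: 0.0
```

Request:
move_arm --rows "-1.2 -0.1 -0.8 0.0255 0.0165 -0.005 0.066; -1.2 -0.1 -0.8 0.025 0.017 -0.0045 0.066; -1.2 -0.1 -0.8 0.025 0.0175 -0.004 0.066; -1.2 -0.1 -0.8 0.0245 0.018 -0.004 0.066; -1.2 -0.1 -0.8 0.0245 0.018 -0.0035 0.066; 0 0 0 0 0 0 0.066"

```text
t: 16.98
eef_pos: [0.4499, -0.1809, 0.1292]
ee_rot: [3.14, 0.0, -1.35]
force: [0.7, 0.9, -0.4]
width: 0.0658
gripper_force: 0.0
```

Run:
```python
from plan import *
im,d,P,W=grab('wrist');hsv=cv2.cvtColor(im,cv2.COLOR_BGR2HSV).astype(int)
cv2.imwrite('pics/g.png',im)
m=(hsv[...,0]>=15)&(hsv[...,0]<=22)&(P[...,2]>.004)&(P[...,2]<.014)&(abs(P[...,0]-.454)<.06)&(abs(P[...,1]+.179)<.07)
r=cv2.minAreaRect((P[m][:,:2]*1000).astype(np.float32));print(m.sum(),r,cv2.boxPoints(r).round(1).tolist(),np.median(P[m][:,2]))
import cop; cop.plates('top')
print(arm.get_state()['q'])
rows([.454,-.179,.03],Ro.from_euler('xyz',[180,0,-76.7],degrees=True).as_matrix(),4,.066)
```

```text
3917 ((455.5198974609375, -176.44525146484375), (49.7524299621582, 78.16962432861328), 13.698240280151367) [[422.1000061035156, -144.39999389648438], [440.6000061035156, -220.3000030517578], [488.8999938964844, -208.5], [470.3999938964844, -132.60000610351562]] 0.006875798316084869
t 17.02 tip in board mm [ -46.4 -323.9  113.2] tool x,z in board [ 0.131 -0.991 -0.028] [-0.209  0.    -0.978] F board [-0.1 -0.5 -0.6] w 0.0662128853936035
cop 144 [ 60.2 -45.4] [86.7  9.6] 87.3 [[53.0, -88.0], [63.0, -89.0], [67.0, -2.0], [57.0, -2.0]] z 0.0054
brass 0
[ 2.66196161e-02  1.46831202e-01 -5.42344677e-01 -4.92948518e-05
 -8.82614672e-01  1.95097707e-01]
0.0 0.0 -0.1 -0.0000 -0.0010 0.0248 0.066; 0.0 0.0 -0.1 -0.0000 -0.0009 0.0248 0.066; 0.0 0.0 -0.1 -0.0000 -0.0009 0.0248 0.066; 0.0 0.0 -0.1 -0.0000 -0.0009 0.0248 0.066
tot deg [ 0.1  0.  -0.6] mm/row 24.8
```

View pics/g.png

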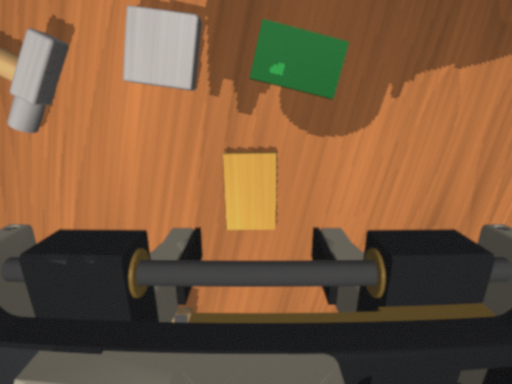

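The wrist view shows the brass at (250,190) px between the open fingers and aligned with them. The block (160,48) and green plate (300,60) are clear of the gripper, so I'll descend.

Request:
move_arm --rows "0 0 -0.6 -0.001 -0.003 0.03 0.066; 0 0 0 -0.001 -0.0025 0.03 0.066; 0 0 0 0 0 0.03 0.066; 0 0 0 0 0 0.02 0.066; 0 0 0 0 0 0.007 0.066; 0 0 0 0 0 0.002 0.066; 0 0 0 0 0 0 0.066"

```text
t: 17.95
eef_pos: [0.4558, -0.1765, 0.0108]
ee_rot: [-3.141, -0.0, -1.337]
force: [0.1, 0.3, -0.0]
width: 0.0662
gripper_force: 0.0
```

Request:
move_arm --rows "0 0 0 0 0 0 0.055; 0 0 0 0 0 0 0.045; 0 0 0 0 0 0 0.045; 0 0 0 0 0 0 0.045" --squeeze 20

```text
t: 18.45
eef_pos: [0.4555, -0.1767, 0.0106]
ee_rot: [3.141, -0.0, -1.337]
force: [-0.7, 0.9, 5.8]
width: 0.0497
gripper_force: 20.0
```

Run:
```python
from plan import *
o,Rb=B();s=arm.get_state();p=np.array(s['eef_pos']);R=Ro.from_euler('xyz',s['ee_rot'])
c=(p+[0,0,.06],R)
c=rows(o+Rb@[.052,-.050,.070],toolR(Rb,270),10,.045,c)
```

```text
1.2 0.1 0.8 -0.0253 -0.0138 -0.0029 0.045; 1.2 0.1 0.8 -0.0255 -0.0135 -0.0026 0.045; 1.2 0.1 0.8 -0.0257 -0.0132 -0.0024 0.045; 1.2 0.1 0.8 -0.0259 -0.0129 -0.0022 0.045; 1.2 0.1 0.8 -0.0261 -0.0125 -0.0019 0.045; 1.2 0.1 0.8 -0.0263 -0.0122 -0.0017 0.045; 1.2 0.1 0.8 -0.0264 -0.0118 -0.0015 0.045; 1.2 0.1 0.8 -0.0266 -0.0115 -0.0013 0.045; 1.2 0.1 0.8 -0.0268 -0.0111 -0.0011 0.045; 1.2 0.1 0.8 -0.0269 -0.0107 -0.0009 0.045
tot deg [12.   0.9  8.4] mm/row 29.0
```

Request:
move_arm --rows "0 0 0 0 0 -0.01 0.045; 0 0 0 0 0 -0.025 0.045; 0 0 0 0 0 -0.025 0.045"

```text
t: 18.82
eef_pos: [0.4546, -0.1767, 0.0708]
ee_rot: [3.139, 0.0, -1.338]
force: [-0.2, -0.8, -3.5]
width: 0.0497
gripper_force: 20.0
```

Lifted: about 3 N of weight on the wrist.

Request:
move_arm --rows "1.2 0.1 0.8 -0.0255 -0.014 -0.003 0.045; 1.2 0.1 0.8 -0.0255 -0.0135 -0.0025 0.045; 1.2 0.1 0.8 -0.0255 -0.013 -0.0025 0.045; 1.2 0.1 0.8 -0.026 -0.013 -0.002 0.045; 1.2 0.1 0.8 -0.026 -0.0125 -0.002 0.045; 1.2 0.1 0.8 -0.0265 -0.012 -0.0015 0.045; 1.2 0.1 0.8 -0.0265 -0.012 -0.0015 0.045; 1.2 0.1 0.8 -0.0265 -0.0115 -0.0015 0.045"

```text
t: 19.82
eef_pos: [0.5153, 0.0471, 0.0931]
ee_rot: [-2.974, -0.005, -1.451]
force: [0.2, -0.4, -3.1]
width: 0.0495
gripper_force: 20.0
```

Request:
move_arm --rows "1.2 0.1 0.8 -0.027 -0.011 -0.001 0.045; 1.2 0.1 0.8 -0.027 -0.0105 -0.001 0.045; 0 0 0 0 0 0 0.045"

```text
t: 20.2
eef_pos: [0.5301, 0.1037, 0.0987]
ee_rot: [-2.932, -0.003, -1.476]
force: [-0.8, 0.0, -3.2]
width: 0.0495
gripper_force: 20.0
```

Run:
```python
from plan import *
state()
o,Rb=B();rows(o+Rb@[.052,-.050,.024],toolR(Rb,270),3,.045)
```

```text
t 20.20 tip in board mm [ 50.8 -47.8  61.7] tool x,z in board [ 0.009 -1.     0.001] [ 0.    -0.001 -1.   ] F board [-1.5  0.1 -3. ] w 0.049503623635768566
-0.0 -0.0 0.2 0.0007 -0.0004 0.0152 0.045; -0.0 -0.0 0.2 0.0007 -0.0004 0.0152 0.045; -0.0 -0.0 0.2 0.0007 -0.0004 0.0152 0.045
tot deg [-0.  -0.1  0.5] mm/row 15.2
```

Request:
move_arm --rows "0 0 0.2 0.0007 -0.0005 0.015 0.045; 0 0 0.2 0.0007 -0.0005 0.015 0.045; 0 0 0.1 0.0007 0 0.015 0.045; 0 0 0 0 0 0.004 0.045; 0 0 0 0 0 0.002 0.045; 0 0 0 0 0 0.001 0.045; 0 0 0 0 0 0 0.045"

```text
t: 21.08
eef_pos: [0.5422, 0.1013, 0.0482]
ee_rot: [-2.932, -0.001, -1.486]
force: [0.1, 0.6, -3.0]
width: 0.05
gripper_force: 20.0
```

```bash
python3 -c "
from plan import *
state()"
```

```text
t 21.07 tip in board mm [ 51.9 -51.2   9.8] tool x,z in board [-0.002 -1.     0.001] [ 0.    -0.001 -1.   ] F board [-0.5  0.5 -2.9] w 0.04998249108030076
```

Request:
move_arm --rows "0 0 0 0 0 0.001 0.045; 0 0 0 0 0 0.001 0.045; 0 0 0 0 0 0.0005 0.045; 0 0 0 0 0 0 0.045"

```text
t: 21.58
eef_pos: [0.5425, 0.1014, 0.0468]
ee_rot: [-2.931, -0.001, -1.486]
force: [-12.3, 0.6, 17.1]
width: 0.0501
gripper_force: 20.0
```

```bash
python3 -c "
from plan import *
state()"
```

```text
t 21.57 tip in board mm [ 51.9 -51.2   8.3] tool x,z in board [-0.002 -1.     0.001] [ 0.001 -0.001 -1.   ] F board [-8.4  1.7 19.2] w 0.050077954933450984
```

Request:
move_arm --rows "0 0 0 0 0 -0.0006 0.045; 0 0 0 0 0 -0.0004 0.045; 0 0 0 0 0 0 0.045" --squeeze 10

```text
t: 21.95
eef_pos: [0.5426, 0.1014, 0.0468]
ee_rot: [-2.932, -0.001, -1.486]
force: [-5.6, 1.0, 8.4]
width: 0.0496
gripper_force: 10.0
```

```bash
python3 -c "
from plan import *
state()"
```

```text
t 21.95 tip in board mm [ 51.9 -51.2   8.3] tool x,z in board [-0.002 -1.     0.001] [ 0.    -0.001 -1.   ] F board [-3.6  1.5  9.3] w 0.04956014488067466
```

Request:
move_arm --rows "0 0 0 0 0 -0.0006 0.045; 0 0 0 0 0 0 0.05; 0 0 0 0 0 0 0.053; 0 0 0 0 0 0 0.056; 0 0 0 0 0 0 0.058"

```text
t: 22.58
eef_pos: [0.5424, 0.1013, 0.0469]
ee_rot: [-2.932, -0.001, -1.486]
force: [0.1, -0.1, -0.0]
width: 0.0572
gripper_force: 0.0
```

Request:
move_arm --rows "0 0 0 0 0 -0.004 0.058; 0 0 0 0 0 -0.015 0.058; 0 0 0 0.01 0 -0.03 0.05; 0 0 0 0.02 0 -0.03 0.03; 0 0 0 0.03 0 -0.02 0.01; 0 0 0 0.02 0 -0.01 0.008; 0 0 0 0 0 0 0.008"

```text
t: 23.45
eef_pos: [0.5267, 0.0191, 0.1548]
ee_rot: [-2.93, -0.0, -1.488]
force: [0.7, -0.6, -0.9]
width: 0.0155
gripper_force: 0.0
```

Run:
```python
from cop import *
im=plates('wrist');im2=plates('top')
cv2.imwrite('pics/i.png',np.hstack([im,cv2.resize(im2[150:260,150:233],(288,384))]))
```

```text
t 23.45 tip in board mm [  52.  -131.8  118.8] tool x,z in board [-0.004 -1.     0.001] [ 0.002 -0.001 -1.   ] F board [ 0.5 -0.6 -1. ] w 0.015479551436845792
cop 136 [48.5 -2.8] [29.   8.1] 2.0 [[34.0, 1.0], [34.0, -7.0], [63.0, -6.0], [63.0, 2.0]] z 0.0048
brass 1164 [ 51.9 -51.2] [78.3 33.3] 89.4 [[35.0, -90.0], [68.0, -91.0], [69.0, -12.0], [36.0, -12.0]] z 0.0126
t 23.50 tip in board mm [  51.8 -131.4  118.1] tool x,z in board [-0.003 -1.     0.001] [ 0.001 -0.001 -1.   ] F board [0.3 0.1 0. ] w 0.011883249137292964
cop 52
brass 109 [ 61.1 -29. ] [30.1 28. ] 84.1 [[46.0, -43.0], [74.0, -45.0], [77.0, -15.0], [49.0, -13.0]] z 0.0136
```

View pics/i.png

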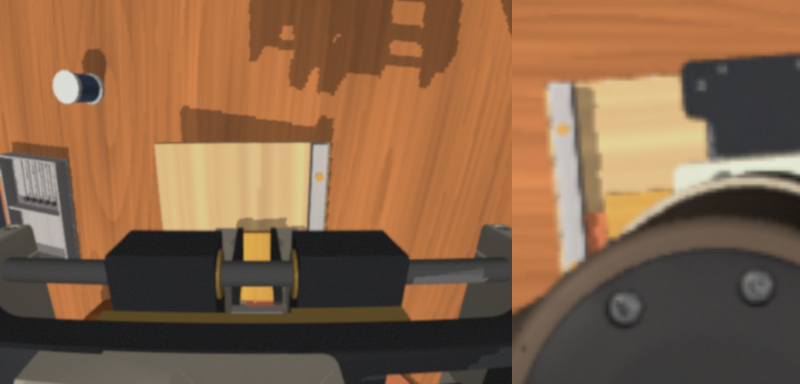

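The brass lies flat on the copper at about (52,-51) mm, square, visible at (257,265) px between the fingers. Next I push it left from its right end, tip just above the copper.

Request:
move_arm --rows "0 0 0 0 0 0.025 0.01; 0 0 0 0.005 0 0.03 0.01; 0 0 0 0.005 0 0.03 0.01; 0 0 0 0 0 0.02 0.01; 0 0 0 -0.01 0 0.004 0.01; 0 0 0 -0.01 0 0.0008 0.01; 0 0 0 -0.01 0 0 0.01; 0 0 0 -0.005 0 0 0.01"

```text
t: 24.55
eef_pos: [0.5473, 0.0477, 0.047]
ee_rot: [-2.931, -0.001, -1.485]
force: [-0.1, 0.2, -0.3]
width: 0.0099
gripper_force: 0.0
```

```bash
python3 -c "
from plan import *
state()"
```

```text
t 24.55 tip in board mm [  52.1 -105.1    8.6] tool x,z in board [-0.001 -1.     0.001] [ 0.001 -0.001 -1.   ] F board [-0.1  0.2 -0.3] w 0.009882097620594034
```

Request:
move_arm --rows "0 0 0 -0.003 0 0 0.01; 0 0 0 -0.002 0 0 0.01; 0 0 0 -0.002 0 0 0.01; 0 0 0 -0.002 0 0 0.01; 0 0 0 -0.002 0 0 0.01; 0 0 0 -0.001 0 0 0.01; 0 0 0 -0.001 0 0 0.01"

```text
t: 25.42
eef_pos: [0.5454, 0.0585, 0.0461]
ee_rot: [-2.934, -0.002, -1.488]
force: [-0.7, -6.6, 5.1]
width: 0.0099
gripper_force: 2.9
```

```bash
python3 -c "
from plan import *
state()"
```

```text
t 25.43 tip in board mm [ 50.9 -94.3   7.9] tool x,z in board [-0.003 -1.     0.003] [-0.001 -0.003 -1.   ] F board [-0.1 -6.5  5.2] w 0.009889871196878456
```

Request:
move_arm --rows "0 0 0 -0.001 0 -0.001 0.01; 0 0 0 -0.001 0 0 0.01; 0 0 0 -0.001 0 0 0.01; 0 0 0 -0.001 0 0 0.01; 0 0 0 -0.001 0 0 0.01; 0 0 0 -0.0007 0 0 0.01"

```text
t: 26.18
eef_pos: [0.5453, 0.0652, 0.0471]
ee_rot: [-2.932, -0.001, -1.486]
force: [-0.2, -2.1, -1.3]
width: 0.0101
gripper_force: 0.7
```

```bash
python3 -c "
from plan import *
state()"
```

```text
t 26.18 tip in board mm [ 51.6 -87.5   8.7] tool x,z in board [-0.002 -1.     0.002] [-0.    -0.002 -1.   ] F board [-0.7 -2.  -1.2] w 0.01008205369223585
```

Request:
move_arm --rows "0 0 0 -0.0005 0 0 0.01; 0 0 0 -0.0005 0 0 0.01; 0 0 0 -0.0005 0 0 0.01; 0 0 0 -0.0005 0 0 0.01"

```text
t: 26.68
eef_pos: [0.5443, 0.0659, 0.0468]
ee_rot: [-2.934, -0.003, -1.488]
force: [0.6, -9.8, 0.5]
width: 0.01
gripper_force: 4.7
```

```bash
python3 -c "
from plan import *
state()"
```

```text
t 26.68 tip in board mm [ 50.6 -86.7   8.6] tool x,z in board [-0.002 -1.     0.003] [-0.002 -0.003 -1.   ] F board [-0.1 -9.8  0.5] w 0.010023494456935619
```

Request:
move_arm --rows "0 0 0 0.006 0 0 0.01; 0 0 0 0.002 -0.005 -0.02 0.01; 0 0 0 -0.01 -0.02 -0.01 0.01; 0 0 0 -0.025 -0.02 0 0.01; 0 0 0 -0.021 -0.012 0.01 0.01; 0 0 0 0 0 0.015 0.01; 0 0 0 0 0 0.0045 0.01; 0 0 0 0 0.002 0 0.01"

```text
t: 27.68
eef_pos: [0.5937, 0.1187, 0.0578]
ee_rot: [-2.934, -0.002, -1.487]
force: [-0.1, 0.6, 0.6]
width: 0.0104
gripper_force: 0.0
```

```bash
python3 -c "
from plan import *
state()"
```

```text
t 27.68 tip in board mm [105.5 -38.4   8.2] tool x,z in board [-0.002 -1.     0.003] [-0.002 -0.003 -1.   ] F board [0.1 0.6 0.6] w 0.01037470180297489
```

Request:
move_arm --rows "0 0 0 0 0.003 -0.0007 0.01; 0 0 0 0 0.003 0 0.01; 0 0 0 0 0.002 0 0.01; 0 0 0 0 0.003 0 0.01; 0 0 0 0 0.003 0 0.01; 0 0 0 0 0.003 0 0.01; 0 0 0 0 0.003 0 0.01; 0 0 0 0 0.002 0 0.01"

```text
t: 28.68
eef_pos: [0.5731, 0.1177, 0.0553]
ee_rot: [-2.932, -0.001, -1.486]
force: [3.3, -1.7, 1.2]
width: 0.0098
gripper_force: 1.6
```

```bash
python3 -c "
from plan import *
state()"
```

```text
t 28.68 tip in board mm [ 84.8 -37.6  10. ] tool x,z in board [-0.002 -1.     0.001] [ 0.    -0.001 -1.   ] F board [ 3.4 -1.9  0.6] w 0.009797081393322091
```

Request:
move_arm --rows "0 0 0 0 0.002 0.0008 0.01; 0 0 0 0 0.002 0 0.01; 0 0 0 0 0.002 0 0.01; 0 0 0 0 0.002 0 0.01; 0 0 0 0 0.001 0 0.01; 0 0 0 0 0.001 0 0.01"

```text
t: 29.42
eef_pos: [0.565, 0.1173, 0.0535]
ee_rot: [-2.929, -0.0, -1.486]
force: [7.0, -5.4, 5.3]
width: 0.0098
gripper_force: 4.4
```

```bash
python3 -c "
from plan import *
state()"
```

```text
t 29.43 tip in board mm [ 76.6 -37.4   9.9] tool x,z in board [-0.001 -1.     0.001] [ 0.003 -0.001 -1.   ] F board [ 7.5 -5.9  3.9] w 0.00976023816124815
```

Request:
move_arm --rows "0 0 0 0 0.001 0 0.01; 0 0 0 0 0.001 0 0.01; 0 0 0 0 0.001 0 0.01; 0 0 0 0 0.0007 0 0.01; 0 0 0 0 0.0007 0 0.01"

```text
t: 30.05
eef_pos: [0.5607, 0.1169, 0.0526]
ee_rot: [-2.93, -0.001, -1.486]
force: [7.9, -5.8, 5.1]
width: 0.0103
gripper_force: 4.5
```

```bash
python3 -c "
from plan import *
state()"
```

```text
t 30.05 tip in board mm [ 72.2 -37.4   9.9] tool x,z in board [-0.001 -1.     0.001] [ 0.003 -0.001 -1.   ] F board [ 8.3 -6.5  3.5] w 0.010309445193040102
```

Request:
move_arm --rows "0 0 0 0 0.0006 0 0.01; 0 0 0 0 0.0006 0 0.01; 0 0 0 0 0.0006 0 0.01; 0 0 0 0 0.0006 0 0.01"

```text
t: 30.55
eef_pos: [0.5592, 0.117, 0.0524]
ee_rot: [-2.928, -0.0, -1.486]
force: [13.8, -9.0, 3.4]
width: 0.01
gripper_force: 6.5
```

```bash
python3 -c "
from plan import *
state()"
```

```text
t 30.55 tip in board mm [ 70.7 -37.1  10.1] tool x,z in board [-0.001 -1.     0.   ] [ 0.004 -0.    -1.   ] F board [ 13.4 -10.2   0.6] w 0.010038456277440577
```

Request:
move_arm --rows "0 0 0 0 -0.008 0 0.01; 0 0 0 0.01 -0.002 -0.03 0.01; 0 0 0 0.03 0 -0.03 0.01; 0 0 0 0.04 0.01 -0.03 0.01; 0 0 0 0.04 0.01 -0.02 0.01; 0 0 0 0.04 0.02 0 0.01; 0 0 0 0.03 0.02 0 0.01; 0 0 0 0 0 0 0.01"

```text
t: 31.55
eef_pos: [0.4991, -0.0806, 0.1474]
ee_rot: [-2.935, -0.001, -1.489]
force: [0.5, 0.2, -0.6]
width: 0.0101
gripper_force: 0.0
```

Run:
```python
from cop import *
im=plates('wrist');im2=plates('top')
cv2.imwrite('pics/j.png',np.hstack([cv2.resize(im2[150:260,150:270],(400,366),interpolation=cv2.INTER_CUBIC),cv2.resize(im,(400,300))[:].copy() if 0 else cv2.resize(im,(400,366))]))
```

```text
t 31.55 tip in board mm [  15.1 -228.8  119. ] tool x,z in board [-0.005 -1.     0.002] [-0.003 -0.002 -1.   ] F board [ 0.4  0.2 -0.7] w 0.010085313970153555
cop 107 [ 19.1 -87. ] [31.6  3.6] 1.8 [[3.0, -86.0], [3.0, -89.0], [35.0, -88.0], [35.0, -85.0]] z 0.0039
brass 0
t 31.60 tip in board mm [  16.5 -228.   119.2] tool x,z in board [-0.004 -1.     0.002] [-0.001 -0.002 -1.   ] F board [ 0.7  0.8 -0.4] w 0.01002578127593818
cop 341 [ 32.9 -44.7] [61.2 89.8] 0.1 [[2.0, 0.0], [2.0, -90.0], [64.0, -90.0], [63.0, 0.0]] z 0.0057
brass 732 [ 25.5 -38.7] [77.2 48.7] 89.8 [[1.0, -77.0], [50.0, -77.0], [50.0, -0.0], [1.0, -0.0]] z 0.0136
```

View pics/j.png

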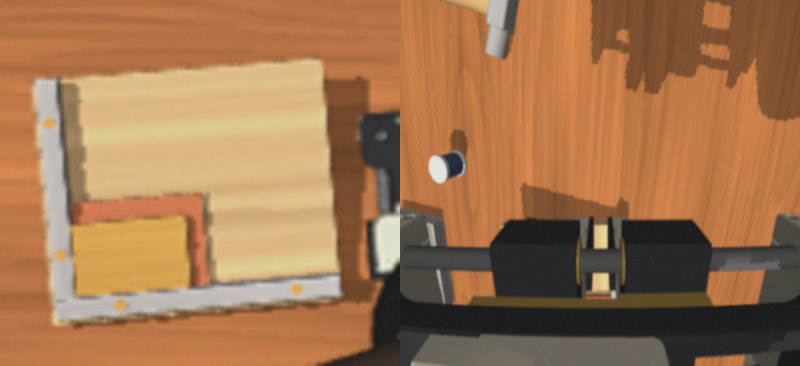

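The top view shows both plates square in the corner: brass at (130,255) px and copper as an even L-shaped border. I'll finish with a light confirming nudge toward the fence on each.

Request:
move_arm --rows "0 0 0 -0.03 -0.005 0.02 0.01; 0 0 0 -0.03 -0.005 0.03 0.01; 0 0 0 -0.03 -0.005 0.03 0.01; 0 0 0 -0.025 0 0.02 0.01; 0 0 0 0 0 0.013 0.01; 0 0 0 0 0 0.0045 0.01; 0 0 0 0 0 0 0.01"

```text
t: 32.52
eef_pos: [0.5305, 0.039, 0.0361]
ee_rot: [-2.933, -0.002, -1.486]
force: [-0.7, 0.2, -0.4]
width: 0.0097
gripper_force: 0.0
```

```bash
python3 -c "
from plan import *
state()"
```

```text
t 32.52 tip in board mm [  32.7 -112.3    1.5] tool x,z in board [-0.001 -1.     0.002] [-0.001 -0.002 -1.   ] F board [-0.8  0.3 -0.2] w 0.009667131265452456
```

Request:
move_arm --rows "0 0 0 -0.004 0 0 0.01; 0 0 0 -0.004 0 0 0.01; 0 0 0 -0.003 0 0 0.01; 0 0 0 -0.001 0 0 0.01; 0 0 0 -0.001 0 0 0.01; 0 0 0 -0.0007 0 0 0.01; 0 0 0 0 0 0 0.01"

```text
t: 33.4
eef_pos: [0.5294, 0.0523, 0.0363]
ee_rot: [-2.933, -0.001, -1.487]
force: [0.4, -1.4, 1.0]
width: 0.0097
gripper_force: 0.2
```

```bash
python3 -c "
from plan import *
state()"
```

```text
t 33.40 tip in board mm [ 32.7 -99.    1.7] tool x,z in board [-0.002 -1.     0.002] [-0.    -0.002 -1.   ] F board [ 0.5 -1.4  0.9] w 0.009736769011384505
```

Request:
move_arm --rows "0 0 0 -0.0006 0 0 0.01; 0 0 0 -0.0006 0 0 0.01; 0 0 0 -0.0006 0 0 0.01; 0 0 0 0 0 0 0.01"

```text
t: 33.9
eef_pos: [0.5291, 0.0529, 0.0363]
ee_rot: [-2.933, -0.003, -1.488]
force: [6.6, -10.5, -0.8]
width: 0.0098
gripper_force: 5.2
```

```bash
python3 -c "
from plan import *
state()"
```

```text
t 33.90 tip in board mm [ 32.5 -98.4   1.7] tool x,z in board [-0.003 -1.     0.003] [-0.001 -0.003 -1.   ] F board [  5.4 -11.   -1.9] w 0.009823092327751474
```

Request:
move_arm --rows "0 0 0 0.004 0 0 0.01; 0 0 0 0 0.004 -0.008 0.01; 0 0 0 0 0.003 0 0.01; 0 0 0 -0.006 0 0 0.01; 0 0 0 -0.005 0 0 0.01; 0 0 0 -0.002 0 0 0.01; 0 0 0 -0.001 0 0 0.01; 0 0 0 0 0 0 0.01"

```text
t: 34.9
eef_pos: [0.5199, 0.0635, 0.0426]
ee_rot: [-2.933, -0.001, -1.486]
force: [-0.2, -0.1, 0.9]
width: 0.01
gripper_force: 0.1
```

```bash
python3 -c "
from plan import *
state()"
```

```text
t 34.90 tip in board mm [ 25.8 -87.    9.6] tool x,z in board [-0.002 -1.     0.002] [-0.    -0.002 -1.   ] F board [ 0.  -0.1  0.9] w 0.009962971226986259
```

Request:
move_arm --rows "0 0 0 -0.0006 0 0 0.01; 0 0 0 -0.0006 0 0 0.01; 0 0 0 -0.0006 0 0 0.01; 0 0 0 0 0 0 0.01"

```text
t: 35.4
eef_pos: [0.5196, 0.064, 0.0426]
ee_rot: [-2.933, -0.002, -1.488]
force: [6.2, -9.3, -0.8]
width: 0.0098
gripper_force: 4.5
```

```bash
python3 -c "
from plan import *
state()"
```

```text
t 35.40 tip in board mm [ 25.5 -86.5   9.6] tool x,z in board [-0.003 -1.     0.003] [-0.001 -0.003 -1.   ] F board [ 5.1 -9.8 -2. ] w 0.009799448317391532
```

Seated. I'll retreat and make a last check.

Request:
move_arm --rows "0 0 0 0.004 0 0 0.01; 0 0 0 0.006 0 -0.01 0.01; 0 0 0 0.02 0 -0.03 0.01; 0 0 0 0.03 0 -0.03 0.01; 0 0 0 0.04 0 -0.03 0.01; 0 0 0 0.04 0 -0.02 0.01; 0 0 0 0.02 0 0 0.01; 0 0 0 0 0 0 0.01"

```text
t: 36.4
eef_pos: [0.5084, -0.0971, 0.1604]
ee_rot: [-2.932, -0.001, -1.489]
force: [0.6, 0.8, -1.0]
width: 0.0101
gripper_force: 0.0
```

```bash
python3 cop.py top
```

```text
t 36.40 tip in board mm [  25.5 -246.1  130.2] tool x,z in board [-0.004 -1.     0.002] [ 0.    -0.002 -1.   ] F board [ 0.4  0.7 -1.1] w 0.010118593717384999
cop 341 [ 32.  -45.2] [63.  88.1] 0.2 [[0.0, -1.0], [1.0, -89.0], [64.0, -89.0], [63.0, -1.0]] z 0.0057
brass 733 [ 25.6 -39. ] [48.3 77. ] 0.1 [[1.0, -1.0], [2.0, -78.0], [50.0, -77.0], [50.0, -0.0]] z 0.0136
```

```bash
python3 -c "
from station import arm
print(arm.job_done())"
```

```text
the job is handed in; nothing more can be done
None
```

The job is handed in: the last top view shows the copper and the brass on it both square in the corner (within about 1 mm and 0.2°), finished at 36 s with light pushes up to about 18 N.

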